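# Shut and latch the loaded drying pen

### The job

The pen with the blue gate is loaded with wet pots and its gate has been left ajar. Lift its latch bar by the red grip, swing the blue gate fully shut with the bar passing over the catch, and let the bar drop back down behind the catch so that the gate is latched. Leave the pen with the green gate standing open.

Things in the scene. Friction and masses are not known exactly. Their poses are not given: they have to be found in the camera images.
- blue_gate (a joint): Angle (rad; all sizes in mm) of the blue gate of one of two like wire pens (270 wide, 210 deep, 140 high, open-topped). 0 = shut, a firm stop; grows as it opens towards the robot. Gate 205 wide, 140 high; upright hinge at its left end seen from the robot; turns lightly, stays where left. Bar down, it stops at about 0.10 against the catch's lip; latched, it has 0.03 of play.
- blue_bar (a joint): Angle (rad) of the blue gate's steel latch bar: 0 = level at rest, grows as its free right end rises, to 0.7; drops by its weight (160 g). Bar 10 thick, 16 high, underside 147 above the bench; pivot pin 35 from the hinge line, bar's end at 262. Catch: open-topped U on the latch post, 228 to 252 from the hinge; front lip 7 thick, 16 above the resting bar's underside; bar clears it above 0.085.
- blue_grip (a point): Grip point in the red upright tab on the blue gate's bar; tab 12 thick (across the gate), 30 wide (along the bar), from 163 to 205 above the bench; nothing beside it. The point is 187 up, 165 from the hinge line, 130 from the pivot along the bar, 32 above the bar's mid-line. Turns with gate and bar: x across the gate into the pen, y along the bar to the hinge, z up when the bar is down.
- green_gate (a joint): Angle in rad of the like gate, painted green, of the other, empty pen: 0 = shut, growing as it opens towards the robot. Its bar and red tab look the same. It is to be left open.

How it is judged:
At the end, for the whole second after the job is handed in: The blue gate is shut (within 0.06 rad, about 3 degrees) and at rest, its bar is down behind the catch (within 0.04 rad of level), and the green gate still stands open by more than 0.35 rad (value of joint blue_gate below 0.06 rad and value of joint blue_bar below 0.04 rad and velocity of joint blue_gate between -0.05 and 0.05 rad/s and value of joint green_gate above 0.35 rad); the robot touches nothing.
It fails at once if the green gate is pushed shut, to less than 0.35 rad open (value of joint green_gate below 0.35 rad).
It also fails if it takes over 38 s, if anything falls off the work surface, if the arm or the gripper's body presses on something with over 40 N, if the wrist force passes 120 N, or if a joint passes its speed limit or range.

### The arm

A 7-joint arm with a two-finger parallel gripper is mounted at the origin on the work surface. World frame = base frame: x ahead of the robot, y to its left, z up, the work surface at z = 0. Lengths are in m, angles in rad, forces in N, time in s.
With the tool pointing down it reaches from about 0.4 to 0.875 m from the base axis. Payload 6.5 kg.
Tool frame: the origin (TCP) lies at the very end of the fingers, on their centre line; the grasp point (between the pads) lies 19 mm behind it; z points along the fingers, y is the line along which they close (so a half turn about z gives the same grasp; the last joint's range is limited). The gripper opens to 85 mm and grips with 20 to 120 N. Pads are 22 mm wide; open, the fingers measure 114 mm over their backs; the gripper's body (76 mm by 85 mm) begins 54 mm behind the grasp point. The pads swing forward as they close: fully open they stand 13 mm farther back than shut.
Start: joints at [1.144, 0.536, -0.004, 1.538, 0.003, 1.067, -0.071], TCP at [0.229, -0.608, 0.231] pointing down, gripper open.
Joint ranges: [-2.7, 2.7], [-0.37, 2.16], [-1.27, 1.26], [0.24, 2.4], [-1.31, 4.45], [0.19, 1.91], [-2.76, 2.76]. Speed limits (rad/s): [2.39, 2.39, 3.14, 3.14, 3.14, 3.14, 3.14].

### API

Orientations are given as a 3x3 rotation matrix whose columns are the frame's x, y, z axes.
In Python, from cell import * gives the robot as it stands.
- The arm moves only by the tool servo_tool, never from a script. Its argument "commands" is a list of rows, each an object of numbers: "x", "y", "z": the shift along the tool's x, y, z in cm; "ax", "ay", "az": the turn, a rotation vector about the tool's x, y, z in degrees; "grip": the opening, from -1 (shut) to 1 (fully open). In form: [{"x": .., "y": .., "z": .., "ax": .., "ay": .., "az": .., "grip": ..}, ...]. A call has exactly 5 rows; each row shifts and turns the commanded pose from where the row before left it, along the tool's axes as they then stand; what a row does not reach is not made up. A row lasts 1/12 s, in which the tool goes at most 41.7 mm and 7.16 degrees, less where a joint would pass 70% of its speed; a pose out of reach is approached as far as the arm can. A call is refused whole if a number of a shift passes 4.17 or a number of a turn 7.16, either way. A call with a gripper value outside its range is refused whole. The fingers move at their own pace and stop on an object; "squeeze" is the grip in N (left out, the last holds). Time passes only in rows, so rows that do not move let the fingers close, or fill a call up. It gives the time, the measured TCP pose, the force, the opening and the grip force at its end, in the units of the state.
- get_state(): the state, without advancing time (a new reading comes with each control period).
- grab_frame(name): name is "scene" or "top" or "wrist"; returns (picture, depth): 480x640x3 uint8, red, green, blue; 480x640 float32, m along the optical axis (not along the pixel's ray), 0 where there is no reading.
- camera_model(name): a dict with "mtx" (3x3 intrinsics, pixels), "rvec" (rotation vector, rad) and "tvec" (3), from world to camera coordinates, as OpenCV has them. Camera axes: x right, y down, z forward; pixel columns grow to the right and rows downward; lengths in m; the calibration is good to about 2 mm. A picture is of the moment at which its call begins: read the wrist's pose just before it. camera_model takes no time and is no camera call; for the wrist camera it gives the pose at the moment of the call.
- sign_off(): hands the job in; it is judged then, once.
The state is a dict: "time": time; "qpos": joint angles; "dq": joint speeds; "tau": joint torques, N m; "eef_pos": TCP position; "tcp_rot": TCP orientation; "contact_force": force on the tool from outside, world axes, zero at the start; "moment": the same for the moment, N m; "width": finger opening in m; "grip_force": force on a finger pad.
Only numpy, scipy, OpenCV 4.12 (cv2) and the standard library are available. Lean on these libraries where they do the work, as an engineer would, in place of code of your own. Each camera call takes 0.05 s, during which the arm holds its last target. There are 200 camera calls.

## Working session

There is one attempt and no reset: what is moved stays moved. The work goes in short steps, Python scripts to look and compute and a tool call to move; the robot and the scene stay as the last step left them, time stands still between calls to the robot, and variables do not carry over. Pictures are saved under pics/ and viewed, at most 10 in all, crops included, and the job is handed in when it is done.

Besides the shell and the picture viewer there is one more tool, called after "Request:" as a command line: name --argument value ..., lists and objects as JSON in quotes. servo_tool: Moves the arm, as the interface text tells. Its arguments: {"type":"object","properties":{"commands":{"type":"array"},"squeeze":{"type":"number"}},"required":["commands"]}

```bash
mkdir -p pics
cat > h.py <<'E'
from cell import *
import numpy as np, cv2
def cam(n):
    m=camera_model(n); R=cv2.Rodrigues(np.array(m["rvec"],float))[0]
    return np.array(m["mtx"],float),R,np.array(m["tvec"],float).ravel()
def cloud(n,d,c):
    K,R,t=c; v,u=np.mgrid[0:480,0:640]
    p=np.stack([(u-K[0,2])/K[0,0]*d,(v-K[1,2])/K[1,1]*d,d],-1)
    return (p-t)@R
E
python3 - <<'E'
from h import *
for n in ["scene","top"]:
    c=cam(n); p,d=grab_frame(n); cv2.imwrite(f"pics/{n}0.png",p[:,:,::-1])
    np.savez(f"{n}0.npz",p=p,d=d)
    P=cloud(n,d,c); print(n,"cam at",-c[1].T@c[2])
    hsv=cv2.cvtColor(p,cv2.COLOR_RGB2HSV); 
    for name,lo,hi in [("red",0,8),("blue",100,130),("green",45,85)]:
        m=cv2.inRange(hsv,(lo,120,60),(hi,255,255))
        k,l,s,ce=cv2.connectedComponentsWithStats(m)
        for i in range(1,k):
            if s[i,4]>25:
                q=P[(l==i)&(d>0)]
                print(name,s[i],ce[i].round(),np.median(q,0).round(3) if len(q) else None, q.min(0).round(3) if len(q) else '', q.max(0).round(3) if len(q) else '')
s=get_state(); print(s)
E
```

```text
scene cam at [1.23222489 0.29980896 1.04619943]
red [457  42   9  10  28] [460.  46.] [-0.901  0.002 -0.394] [-0.913 -0.007 -0.412] [-0.89   0.021 -0.378]
red [208 144  13  25 189] [214. 156.] [ 0.523 -0.216  0.193] [ 0.329 -0.367 -0.005] [ 0.532 -0.204  0.207]
red [425 182  17  25 281] [433. 194.] [0.436 0.205 0.19 ] [ 0.227  0.165 -0.007] [0.447 0.219 0.207]
blue [ 403  195   85  105 1956] [442. 248.] [0.465 0.252 0.078] [0.409 0.159 0.015] [0.519 0.339 0.148]
green [204 159   7  35  49] [207. 174.] [ 0.501 -0.258  0.096] [ 0.493 -0.265  0.039] [ 0.508 -0.244  0.14 ]
green [214 173  16  22  44] [221. 185.] [ 0.542 -0.197  0.137] [ 0.523 -0.223  0.128] [ 0.561 -0.169  0.141]
green [211 195  34  47 182] [228. 219.] [ 0.543 -0.191  0.031] [ 0.499 -0.258  0.021] [ 0.584 -0.136  0.037]
green [245 217  10   9  38] [249. 221.] [ 0.602 -0.102  0.138] [ 0.595 -0.11   0.124] [ 0.609 -0.091  0.142]
top cam at [0.52171486 0.04874099 0.95851293]
red [470 265  26  15 252] [482. 272.] [ 0.517 -0.219  0.204] [ 0.506 -0.311  0.003] [ 0.529 -0.207  0.208]
red [206 320  23  18 234] [217. 328.] [0.433
[... 164 characters left out ...]
27945, -0.07118919]), 'dq': array([ 0.00042063, -0.00042503,  0.00154945, -0.00318885, -0.000959  ,
        0.00020047, -0.0009149 ]), 'tau': array([ 3.09231109e-03, -5.84571147e+01,  1.05219048e+00, -2.59777808e+01,
        1.27199877e-02,  4.61973046e-03,  9.59575800e-06]), 'eef_pos': array([ 0.22929454, -0.60761891,  0.23048056]), 'tcp_rot': array([[ 9.35564676e-01,  3.53154782e-01, -6.60673238e-04],
       [ 3.53155381e-01, -9.35563602e-01,  1.42251801e-03],
       [-1.15732797e-04, -1.56417791e-03, -9.99998770e-01]]), 'contact_force': array([-0.00106624, -0.06573591, -0.23937021]), 'moment': array([-0.01528057, -0.02312681, -0.0047289 ]), 'grip_force': 0.0, 'width': 0.08532113747223757}
```

View pics/top0.png

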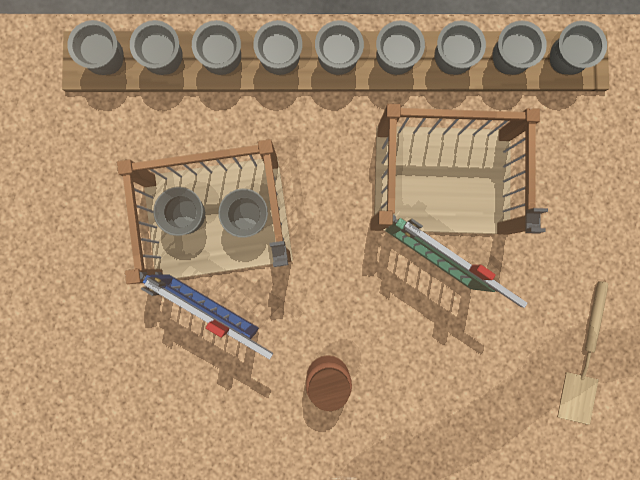

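View pics/scene0.png

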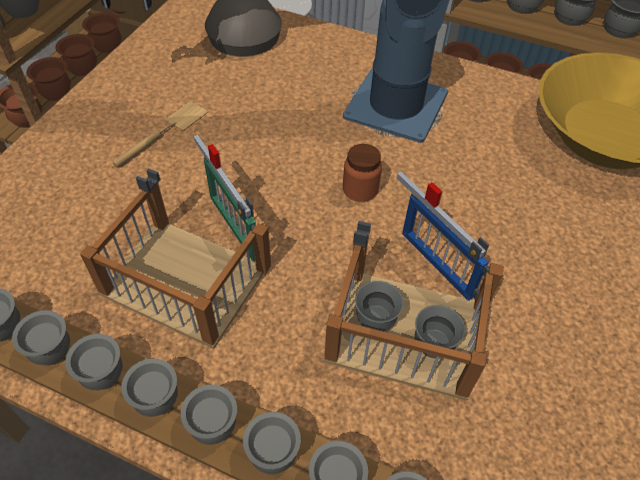

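The top view shows the blue pen on the left. Its hinge post is at (133,277), the bar runs from (150,287) to (270,356), the tab is at (217,328) and the catch at (279,252). The green pen is on the right with its gate open and tab at (482,272), and a jar stands at (328,383). The scene view agrees. Next I'll measure the bar line, hinge and catch.

```bash
cat > m.py <<'E'
from h import *
z=np.load("top0.npz"); p,d=z["p"],z["d"]; c=cam("top"); P=cloud("top",d,c)
K,R,t=c; C=-R.T@t
def ray(u,v,h):
    r=R.T@np.array([(u-K[0,2])/K[0,0],(v-K[1,2])/K[1,1],1]); return C+r*(h-C[2])/r[2]
hsv=cv2.cvtColor(p,cv2.COLOR_RGB2HSV)
v,u=np.mgrid[0:480,0:640]
def fit(m,h,n):
    q=np.array([ray(a,b,h) for a,b in zip(u[m],v[m])])
    (dx,dy,x0,y0)=cv2.fitLine(q[:,:2].astype(np.float32),cv2.DIST_HUBER,0,.001,.001).ravel()
    if dy>0: dx,dy=-dx,-dy
    s=(q[:,:2]-[x0,y0])@[dx,dy]; w=(q[:,:2]-[x0,y0])@[-dy,dx]
    dd=np.array([dx,dy]); print(n,m.sum(),"dir",dd.round(3),"ends",(np.array([x0,y0])+s.min()*dd).round(4),(np.array([x0,y0])+s.max()*dd).round(4),"len",np.ptp(s).round(4),"w",np.percentile(w,[3,97]).round(4))
    return q
reg=(u>140)&(u<280)&(v>270)&(v<365)
red=(cv2.inRange(hsv,(0,120,60),(8,255,255))>0)&(u>190)&(u<245)&(v>310)&(v<350)
fit(red&(P[...,2]>.19),.205,"tab")
mb=reg&(hsv[...,1]<60)&(hsv[...,2]>120)&(P[...,2]>.15)&(P[...,2]<.175)
fit(mb,.163,"bar")
bl=reg&(hsv[...,0]>100)&(hsv[...,0]<130)&(hsv[...,1]>60)&(P[...,2]>.125)&(P[...,2]<.15); fit(bl,.14,"gate top")
for n,(a0,a1,b0,b1) in {"latchpost/catch":(262,295,235,270),"hingepost":(122,165,262,295),"backL":(115,135,155,177),"backR":(255,277,138,157)}.items():
    q=P[b0:b1,a0:a1].reshape(-1,3); hh=hsv[b0:b1,a0:a1].reshape(-1,3); k=q[:,2]>.12; q=q[k];hh=hh[k]
    g=hh[:,1]<60
    for nm,s in(("gray",g),("other",~g)):
        if s.sum()>5: print(n,nm,s.sum(),"med",np.median(q[s],0).round(4),np.percentile(q[s],3,0).round(4),np.percentile(q[s],97,0).round(4))
pots=P[185:245,150:270].reshape(-1,3); print("pots z max",np.percentile(pots[:,2],99))
cr=cv2.resize(p[220:380,110:310],None,fx=4,fy=3.75,interpolation=cv2.INTER_CUBIC)
cr=cv2.resize(p[220:370,110:310],None,fx=4,fy=4,interpolation=cv2.INTER_CUBIC); cv2.imwrite("pics/crop0.png",cr[:,:,::-1])
E
python3 m.py
```

```text
tab 179 dir [-0.476 -0.879] ends [0.4399 0.2144] [0.4254 0.1876] len 0.0305 w [-0.0066  0.0066]
bar 816 dir [-0.509 -0.861] ends [0.5052 0.3258] [0.3831 0.1192] len 0.24 w [-0.005   0.0052]
gate top 294 dir [-0.503 -0.864] ends [0.5146 0.3327] [0.4129 0.1577] len 0.2024 w [-0.005   0.0028]
latchpost/catch gray 350 med [0.5515 0.1068 0.1459] [0.5313 0.095  0.1426] [0.5686 0.1186 0.1728]
latchpost/catch other 71 med [0.576  0.1075 0.1353] [0.5298 0.0933 0.1252] [0.5829 0.1188 0.1736]
hingepost gray 304 med [0.4993 0.3128 0.1629] [0.486  0.2956 0.1331] [0.5193 0.3421 0.1747]
hingepost other 403 med [0.5146 0.3475 0.1391] [0.49   0.3013 0.1245] [0.5366 0.3657 0.1677]
backL other 278 med [0.7004 0.3688 0.1387] [0.6872 0.3578 0.1263] [0.7133 0.383  0.1417]
backR other 274 med [0.7331 0.1315 0.1389] [0.7204 0.1191 0.126 ] [0.7472 0.1485 0.1422]
pots z max 0.07996263383893011
```

View pics/crop0.png

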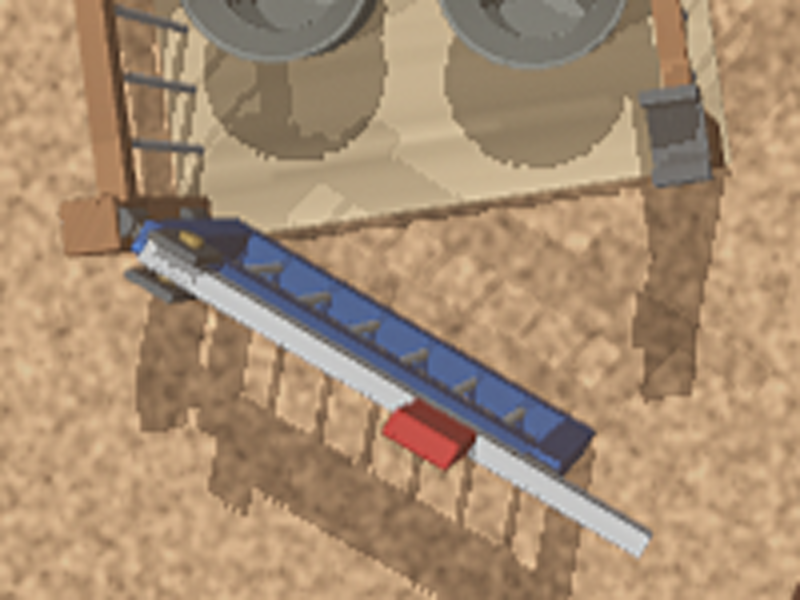

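The crop shows the bar ending at (640,540), the tab at (430,435), and the catch's plates at (670,95) and (683,170).

| Quantity | Measured | Check |
|---|---|---|
| Tab | (0.4327, 0.201) | 165 from the hinge foot at (0.5165, 0.345), as given |
| Pen front line to bar | 0.67 rad | gate well open |
| Catch, predicted | (0.549, 0.107) | found at (0.5515, 0.107) |

These agree, so I'll start moving.

Request:
servo_tool --commands '[{"x": 3.06,"y": -2.16,"z": -0.6,"grip": 1},{"x": 3.06,"y": -2.16,"z": -0.6,"grip": 1},{"x": 3.06,"y": -2.16,"z": -0.6,"grip": 1},{"x": 3.06,"y": -2.16,"z": -0.6,"grip": 1},{"x": 3.06,"y": -2.16,"z": -0.6,"grip": 1}]'

```text
validation failed for argument at $.co...
```

Request:
servo_tool --commands '[{"x": 3.06,"y": -2.16,"z": -0.6,"grip": 1},{"x": 3.06,"y": -2.16,"z": -0.6,"grip": 1},{"x": 3.06,"y": -2.16,"z": -0.6,"grip": 1},{"x": 3.06,"y": -2.16,"z": -0.6,"grip": 1},{"x": 3.06,"y": -2.16,"z": -0.6,"grip": 1}]'

```text
validation failed for argument at $.co...
```

Request:
servo_tool --commands '[{"x": 1.28,"y": -3.5,"grip": 1},{"x": 1.28,"y": -3.5,"grip": 1},{"x": 1.28,"y": -3.5,"grip": 1},{"x": 1.28,"y": -3.5,"grip": 1},{"x": 1.28,"y": -3.5,"grip": 1}]'

```text
validation failed for argument at $.co...
```

Request:
servo_tool --commands '[{"x": 1.28,"y": -3.5,"grip": 1},{"x": 1.28,"y": -3.5,"grip": 1},{"x": 1.28,"y": -3.5,"grip": 1},{"x": 1.28,"y": -3.5,"grip": 1},{"x": 1.28,"y": -3.5,"grip": 1}]'

```text
validation failed for argument at $.co...
```

The calls were rejected, probably because every row needs all seven keys. I'll retry with full rows.

Request:
servo_tool --commands '[{"x": 3.06,"y": -2.16,"z": -0.6,"ax": 0,"ay": 0,"az": 0,"grip": 1},{"x": 3.06,"y": -2.16,"z": -0.6,"ax": 0,"ay": 0,"az": 0,"grip": 1},{"x": 3.06,"y": -2.16,"z": -0.6,"ax": 0,"ay": 0,"az": 0,"grip": 1},{"x": 3.06,"y": -2.16,"z": -0.6,"ax": 0,"ay": 0,"az": 0,"grip": 1},{"x": 3.06,"y": -2.16,"z": -0.6,"ax": 0,"ay": 0,"az": 0,"grip": 1}]'

```text
time: 0.52
eef_pos: [0.335, -0.4513, 0.2612]
tcp_rot: [[0.936, 0.353, -0.0], [0.353, -0.936, 0.001], [-0.0, -0.001, -1.0]]
contact_force: [-0.3, -0.1, 0.2]
width: 0.0852
grip_force: 0.0
```

Request:
servo_tool --commands '[{"x": 3.06,"y": -2.16,"z": -0.6,"ax": 0,"ay": 0,"az": 0,"grip": 1},{"x": 3.06,"y": -2.16,"z": -0.6,"ax": 0,"ay": 0,"az": 0,"grip": 1},{"x": 3.06,"y": -2.16,"z": -0.6,"ax": 0,"ay": 0,"az": 0,"grip": 1},{"x": 3.06,"y": -2.16,"z": -0.6,"ax": 0,"ay": 0,"az": 0,"grip": 1},{"x": 3.06,"y": -2.16,"z": -0.6,"ax": 0,"ay": 0,"az": 0,"grip": 1}]'

```text
time: 0.93
eef_pos: [0.4399, -0.2963, 0.2914]
tcp_rot: [[0.936, 0.353, -0.0], [0.353, -0.936, 0.0], [-0.0, -0.0, -1.0]]
contact_force: [1.3, -0.5, 0.1]
width: 0.0854
grip_force: 0.0
```

Request:
servo_tool --commands '[{"x": 1.28,"y": -3.5,"z": 0,"ax": 0,"ay": 0,"az": 0,"grip": 1},{"x": 1.28,"y": -3.5,"z": 0,"ax": 0,"ay": 0,"az": 0,"grip": 1},{"x": 1.28,"y": -3.5,"z": 0,"ax": 0,"ay": 0,"az": 0,"grip": 1},{"x": 1.28,"y": -3.5,"z": 0,"ax": 0,"ay": 0,"az": 0,"grip": 1},{"x": 1.28,"y": -3.5,"z": 0,"ax": 0,"ay": 0,"az": 0,"grip": 1}]'

```text
time: 1.35
eef_pos: [0.437, -0.1099, 0.2911]
tcp_rot: [[0.936, 0.353, -0.0], [0.353, -0.936, -0.0], [-0.0, -0.0, -1.0]]
contact_force: [0.2, 0.2, -0.6]
width: 0.0855
grip_force: 0.0
```

Request:
servo_tool --commands '[{"x": 1.28,"y": -3.5,"z": 0,"ax": 0,"ay": 0,"az": 0,"grip": 1},{"x": 1.28,"y": -3.5,"z": 0,"ax": 0,"ay": 0,"az": 0,"grip": 1},{"x": 1.28,"y": -3.5,"z": 0,"ax": 0,"ay": 0,"az": 0,"grip": 1},{"x": 1.28,"y": -3.5,"z": 0,"ax": 0,"ay": 0,"az": 0,"grip": 1},{"x": 1.28,"y": -3.5,"z": 0,"ax": 0,"ay": 0,"az": 0,"grip": 1}]'

```text
time: 1.77
eef_pos: [0.435, 0.0762, 0.2912]
tcp_rot: [[0.936, 0.353, -0.0], [0.353, -0.936, -0.0], [-0.0, 0.0, -1.0]]
contact_force: [0.5, -0.1, 0.3]
width: 0.0854
grip_force: 0.0
```

Request:
servo_tool --commands '[{"x": 0,"y": 0,"z": 0,"ax": 0,"ay": 0,"az": -6.5,"grip": 1},{"x": 0,"y": 0,"z": 0,"ax": 0,"ay": 0,"az": -6.5,"grip": 1},{"x": 0,"y": 0,"z": 0,"ax": 0,"ay": 0,"az": -6.5,"grip": 1},{"x": 0,"y": 0,"z": 0,"ax": 0,"ay": 0,"az": -6.5,"grip": 1},{"x": 0,"y": 0,"z": 0,"ax": 0,"ay": 0,"az": -6.5,"grip": 1}]'

```text
time: 2.18
eef_pos: [0.4353, 0.0746, 0.291]
tcp_rot: [[0.595, 0.804, -0.001], [0.804, -0.595, -0.0], [-0.001, -0.0, -1.0]]
contact_force: [-0.9, 0.5, -0.0]
width: 0.0851
grip_force: 0.0
```

Request:
servo_tool --commands '[{"x": 0,"y": 0,"z": 0,"ax": 0,"ay": 0,"az": -5.9,"grip": 1},{"x": 2.7,"y": -1.67,"z": 0,"ax": 0,"ay": 0,"az": 0,"grip": 1},{"x": 2.7,"y": -1.67,"z": 0,"ax": 0,"ay": 0,"az": 0,"grip": 1},{"x": 2.7,"y": -1.67,"z": 0,"ax": 0,"ay": 0,"az": 0,"grip": 1},{"x": 2.7,"y": -1.67,"z": 0,"ax": 0,"ay": 0,"az": 0,"grip": 1}]'

```text
time: 2.6
eef_pos: [0.4336, 0.2026, 0.2911]
tcp_rot: [[0.515, 0.857, -0.0], [0.857, -0.515, -0.0], [-0.0, -0.0, -1.0]]
contact_force: [0.6, 1.2, 0.7]
width: 0.0854
grip_force: 0.0
```

Run:
```python
from h import *
s=get_state(); c=cam("wrist"); p,d=grab_frame("wrist"); P=cloud("w",d,c); print(s["eef_pos"],s["qpos"].round(2))
cv2.imwrite("pics/w1.png",p[:,:,::-1])
hsv=cv2.cvtColor(p,cv2.COLOR_RGB2HSV); m=cv2.inRange(hsv,(0,120,60),(8,255,255))
k,l,st,ce=cv2.connectedComponentsWithStats(m)
for i in range(1,k):
    if st[i,4]>60:
        q=P[(l==i)&(d>0)&(P[...,2]>.19)]
        print(st[i],np.percentile(q,[2,50,98],axis=0).round(4), cv2.minAreaRect((q[:,:2]*1000).astype(np.float32)))
```

```text
[0.43355579 0.20262169 0.29111495] [-0.01  0.23 -0.6   1.88  0.14  1.08 -1.21]
[304 217  15  46 547] [[0.4239 0.1957 0.1921]
 [0.4333 0.2078 0.2042]
 [0.4411 0.2181 0.2056]] ((432.0006408691406, 205.90980529785156), (26.327192306518555, 8.298554420471191), 59.25766372680664)
```

View pics/w1.png

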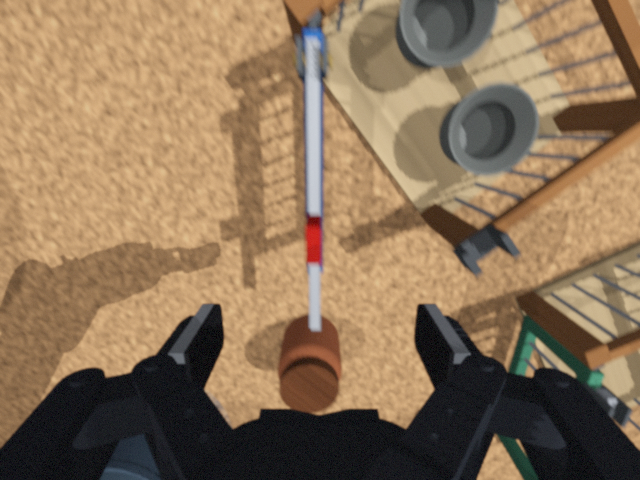

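The wrist view shows the tab at (314,240), centred between the fingers at (205,330) and (430,330), with the bar parallel to the tool's x axis. Next I descend and grip.

Request:
servo_tool --commands '[{"x": 0,"y": 0,"z": 3.1,"ax": 0,"ay": 0,"az": 0,"grip": 1},{"x": 0,"y": 0,"z": 3.1,"ax": 0,"ay": 0,"az": 0,"grip": 1},{"x": 0,"y": 0,"z": 3.1,"ax": 0,"ay": 0,"az": 0,"grip": 1},{"x": 0,"y": 0,"z": 3.0,"ax": 0,"ay": 0,"az": 0,"grip": 1},{"x": 0,"y": 0,"z": 0,"ax": 0,"ay": 0,"az": 0,"grip": 0}]'

```text
time: 3.07
eef_pos: [0.4303, 0.1993, 0.1635]
tcp_rot: [[0.514, 0.858, -0.009], [0.858, -0.514, -0.004], [-0.008, -0.006, -1.0]]
contact_force: [-1.3, -1.2, 0.6]
width: 0.0755
grip_force: 0.0
```

Request:
servo_tool --squeeze 35 --commands '[{"x": 0,"y": 0,"z": 0,"ax": 0,"ay": 0,"az": 0,"grip": -0.5},{"x": 0,"y": 0,"z": 0,"ax": 0,"ay": 0,"az": 0,"grip": -1},{"x": 0,"y": 0,"z": 0,"ax": 0,"ay": 0,"az": 0,"grip": -1},{"x": 0,"y": 0,"z": 0,"ax": 0,"ay": 0,"az": 0,"grip": -1},{"x": 0,"y": 0,"z": 0,"ax": 0,"ay": 0,"az": 0,"grip": -1}]'

```text
time: 3.48
eef_pos: [0.4346, 0.202, 0.1696]
tcp_rot: [[0.514, 0.858, 0.002], [0.858, -0.514, 0.001], [0.002, 0.002, -1.0]]
contact_force: [6.4, -4.7, 1.8]
width: 0.0125
grip_force: 7.6
```

Gripped at a width of 12.5 mm. Now I'll work out the rows for the lift and swing arcs.

```bash
cat > plan.py <<'E'
from h import *
from scipy.spatial.transform import Rotation as Ro
s=get_state(); g0=np.array(s["eef_pos"]); R0=np.array(s["tcp_rot"]); g0=g0-.019*R0[:,2]
H=np.array([.5165,.3448,0]); u=-(H-g0); u[2]=0; u/=np.linalg.norm(u); Z=np.array([0,0,1.])
def pose(th,D):
    g=g0+u*((.130*np.cos(th)-.032*np.sin(th))-.130)+Z*((.130*np.sin(th)+.032*np.cos(th))-.032)
    ax=np.cross(u,Z); Rt=Ro.from_rotvec(ax*th).as_matrix()@R0
    W=Ro.from_rotvec(Z*D).as_matrix(); g=H+W@(g-H); Rt=W@Rt
    return g+.019*Rt[:,2],Rt
def rows(l):
    for (a,b) in zip(l[:-1],l[1:]):
        p,R=pose(*a); q,Q=pose(*b)
        print((R.T@(q-p)*100).round(2),np.degrees(Ro.from_matrix(R.T@Q).as_rotvec()).round(2))
print(u); print("lift"); rows([(t,0) for t in np.linspace(0,.2,6)])
print("swing .67/20"); rows([(.2,0),(.2,.0335),(.2,.067)])
print("end",pose(.2,.67)[0],pose(.2,.67)[1].round(3))
print("lower"); rows([(t,.67) for t in np.linspace(.2,0,6)])
E
python3 plan.py
```

```text
[-0.49750909 -0.86745876  0.        ]
lift
[ 0.06 -0.   -0.52] [-0.04 -2.29 -0.  ]
[ 0.06 -0.   -0.52] [-0.04 -2.29 -0.  ]
[ 0.06 -0.   -0.52] [-0.04 -2.29 -0.  ]
[ 0.06 -0.   -0.52] [-0.04 -2.29 -0.  ]
[ 0.06 -0.   -0.52] [-0.04 -2.29 -0.  ]
swing .67/20
[ 0.02  0.53 -0.  ] [-0.38  0.01 -1.88]
[ 0.02  0.53 -0.  ] [-0.38  0.01 -1.88]
end [0.54023895 0.18715993 0.19513927] [[-0.127  0.991  0.031]
 [ 0.972  0.131 -0.194]
 [-0.197  0.005 -0.98 ]]
lower
[-0.04 -0.    0.52] [0.04 2.29 0.  ]
[-0.04 -0.    0.52] [0.04 2.29 0.  ]
[-0.04 -0.    0.52] [0.04 2.29 0.  ]
[-0.04 -0.    0.52] [0.04 2.29 0.  ]
[-0.04 -0.    0.52] [0.04 2.29 0.  ]
```

Request:
servo_tool --commands '[{"x": 0.06,"y": 0,"z": -0.52,"ax": 0,"ay": -2.3,"az": 0,"grip": -1},{"x": 0.06,"y": 0,"z": -0.52,"ax": 0,"ay": -2.3,"az": 0,"grip": -1},{"x": 0.06,"y": 0,"z": -0.52,"ax": 0,"ay": -2.3,"az": 0,"grip": -1},{"x": 0.06,"y": 0,"z": -0.52,"ax": 0,"ay": -2.3,"az": 0,"grip": -1},{"x": 0.06,"y": 0,"z": -0.52,"ax": 0,"ay": -2.3,"az": 0,"grip": -1}]'

```text
time: 3.9
eef_pos: [0.4364, 0.2071, 0.1949]
tcp_rot: [[0.502, 0.859, -0.102], [0.841, -0.512, -0.171], [-0.199, -0.0, -0.98]]
contact_force: [-1.3, 2.9, -2.1]
width: 0.0121
grip_force: 33.9
```

Request:
servo_tool --commands '[{"x": 0.02,"y": 0.53,"z": 0,"ax": -0.38,"ay": 0,"az": -1.9,"grip": -1},{"x": 0.02,"y": 0.53,"z": 0,"ax": -0.38,"ay": 0,"az": -1.9,"grip": -1},{"x": 0.02,"y": 0.53,"z": 0,"ax": -0.38,"ay": 0,"az": -1.9,"grip": -1},{"x": 0.02,"y": 0.53,"z": 0,"ax": -0.38,"ay": 0,"az": -1.9,"grip": -1},{"x": 0.02,"y": 0.53,"z": 0,"ax": -0.38,"ay": 0,"az": -1.9,"grip": -1}]'

```text
time: 4.32
eef_pos: [0.4602, 0.1958, 0.1944]
tcp_rot: [[0.352, 0.933, -0.072], [0.915, -0.359, -0.184], [-0.198, -0.001, -0.98]]
contact_force: [-2.9, 1.5, 2.0]
width: 0.0115
grip_force: 35.8
```

Request:
servo_tool --commands '[{"x": 0.02,"y": 0.53,"z": 0,"ax": -0.38,"ay": 0,"az": -1.9,"grip": -1},{"x": 0.02,"y": 0.53,"z": 0,"ax": -0.38,"ay": 0,"az": -1.9,"grip": -1},{"x": 0.02,"y": 0.53,"z": 0,"ax": -0.38,"ay": 0,"az": -1.9,"grip": -1},{"x": 0.02,"y": 0.53,"z": 0,"ax": -0.38,"ay": 0,"az": -1.9,"grip": -1},{"x": 0.02,"y": 0.53,"z": 0,"ax": -0.38,"ay": 0,"az": -1.9,"grip": -1}]'

```text
time: 4.73
eef_pos: [0.4859, 0.1886, 0.1943]
tcp_rot: [[0.193, 0.98, -0.04], [0.961, -0.197, -0.194], [-0.198, -0.001, -0.98]]
contact_force: [-2.9, 0.4, 1.5]
width: 0.0117
grip_force: 35.2
```

Request:
servo_tool --commands '[{"x": 0.02,"y": 0.53,"z": 0,"ax": -0.38,"ay": 0,"az": -1.9,"grip": -1},{"x": 0.02,"y": 0.53,"z": 0,"ax": -0.38,"ay": 0,"az": -1.9,"grip": -1},{"x": 0.02,"y": 0.53,"z": 0,"ax": -0.38,"ay": 0,"az": -1.9,"grip": -1},{"x": 0.02,"y": 0.53,"z": 0,"ax": -0.38,"ay": 0,"az": -1.9,"grip": -1},{"x": 0.02,"y": 0.53,"z": 0,"ax": -0.38,"ay": 0,"az": -1.9,"grip": -1}]'

```text
time: 5.15
eef_pos: [0.5122, 0.1857, 0.194]
tcp_rot: [[0.029, 1.0, -0.008], [0.98, -0.03, -0.198], [-0.198, -0.002, -0.98]]
contact_force: [-2.4, 0.0, 1.5]
width: 0.0121
grip_force: 34.0
```

Request:
servo_tool --commands '[{"x": 0.02,"y": 0.53,"z": 0,"ax": -0.38,"ay": 0,"az": -1.9,"grip": -1},{"x": 0.02,"y": 0.53,"z": 0,"ax": -0.38,"ay": 0,"az": -1.9,"grip": -1},{"x": 0.02,"y": 0.53,"z": 0,"ax": -0.38,"ay": 0,"az": -1.9,"grip": -1},{"x": 0.02,"y": 0.53,"z": 0,"ax": -0.38,"ay": 0,"az": -1.9,"grip": -1},{"x": 0,"y": 0,"z": 0,"ax": 0,"ay": 0,"az": 0,"grip": -1}]'

```text
time: 5.57
eef_pos: [0.534, 0.1867, 0.1937]
tcp_rot: [[-0.102, 0.995, 0.019], [0.975, 0.104, -0.197], [-0.198, -0.001, -0.98]]
contact_force: [-2.7, 0.0, 1.4]
width: 0.011
grip_force: 35.5
```

Request:
servo_tool --commands '[{"x": 0,"y": 0.27,"z": 0,"ax": -0.2,"ay": 0,"az": -1,"grip": -1},{"x": 0,"y": 0.27,"z": 0,"ax": -0.2,"ay": 0,"az": -1,"grip": -1},{"x": 0,"y": 0,"z": 0,"ax": 0,"ay": 0,"az": 0,"grip": -1},{"x": 0,"y": 0,"z": 0,"ax": 0,"ay": 0,"az": 0,"grip": -1},{"x": 0,"y": 0,"z": 0,"ax": 0,"ay": 0,"az": 0,"grip": -1}]'

```text
time: 5.98
eef_pos: [0.538, 0.1869, 0.193]
tcp_rot: [[-0.136, 0.99, 0.024], [0.971, 0.138, -0.198], [-0.199, -0.004, -0.98]]
contact_force: [-5.3, -1.9, 1.8]
width: 0.0118
grip_force: 34.4
```

Run:
```python
from h import *
p,d=grab_frame("scene"); s=get_state(); print(s["contact_force"],s["eef_pos"])
cv2.imwrite("pics/s2.png",cv2.resize(p[150:350,300:540],None,fx=3,fy=3,interpolation=cv2.INTER_CUBIC)[:,:,::-1])
```

```text
[-5.26643616 -1.44961266  1.8849461 ] [0.53801938 0.18684862 0.19297003]
```

View pics/s2.png

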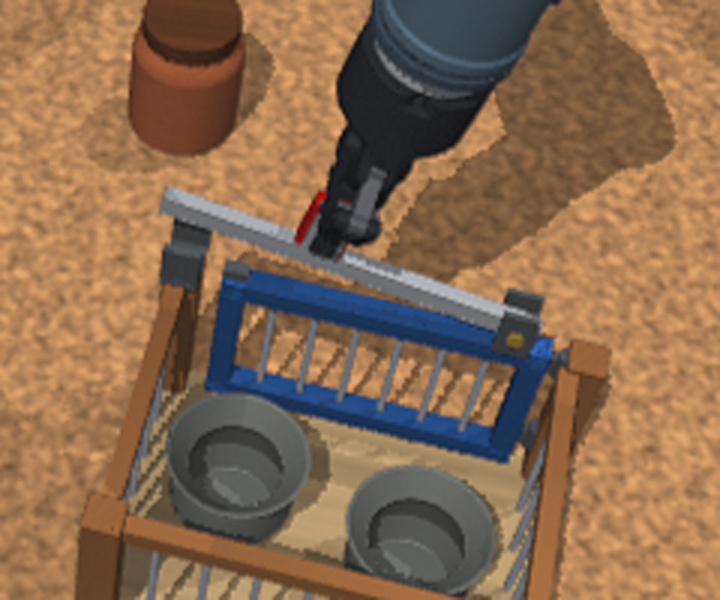

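The crop shows the bar raised over the catch (190,245) and the gate in the pen's front plane. The force of −5 N suggests it has reached the stop. I'll push a touch more, then lower the bar.

Request:
servo_tool --commands '[{"x": 0,"y": 0.2,"z": 0,"ax": 0,"ay": 0,"az": 0,"grip": -1},{"x": 0,"y": 0.1,"z": 0,"ax": 0,"ay": 0,"az": 0,"grip": -1},{"x": 0,"y": 0,"z": 0,"ax": 0,"ay": 0,"az": 0,"grip": -1},{"x": 0,"y": 0,"z": 0,"ax": 0,"ay": 0,"az": 0,"grip": -1},{"x": 0,"y": 0,"z": 0,"ax": 0,"ay": 0,"az": 0,"grip": -1}]'

```text
time: 6.45
eef_pos: [0.5381, 0.1863, 0.1919]
tcp_rot: [[-0.137, 0.99, 0.018], [0.97, 0.138, -0.201], [-0.201, -0.01, -0.98]]
contact_force: [-12.7, -3.5, 2.2]
width: 0.0116
grip_force: 35.4
```

Position is unchanged and the force rose to −13 N, so the gate is at its stop. I'll lower the bar to level.

Request:
servo_tool --commands '[{"x": -0.04,"y": 0,"z": 0.52,"ax": 0,"ay": 2.3,"az": 0,"grip": -1},{"x": -0.04,"y": 0,"z": 0.52,"ax": 0,"ay": 2.3,"az": 0,"grip": -1},{"x": -0.04,"y": 0,"z": 0.52,"ax": 0,"ay": 2.3,"az": 0,"grip": -1},{"x": -0.04,"y": 0,"z": 0.52,"ax": 0,"ay": 2.3,"az": 0,"grip": -1},{"x": -0.04,"y": 0,"z": 0.42,"ax": 0,"ay": 2.0,"az": 0,"grip": -1}]'

```text
time: 6.87
eef_pos: [0.539, 0.1824, 0.1688]
tcp_rot: [[-0.139, 0.99, -0.008], [0.99, 0.139, -0.005], [-0.004, -0.009, -1.0]]
contact_force: [-25.1, -4.9, 43.3]
width: 0.0119
grip_force: 41.5
```

The TCP is back at grasp height, so the bar has bottomed out. Next I ease off, open the fingers and look.

Request:
servo_tool --commands '[{"x": 0,"y": -0.1,"z": -0.15,"ax": 0,"ay": 0,"az": 0,"grip": -1},{"x": 0,"y": -0.1,"z": 0,"ax": 0,"ay": 0,"az": 0,"grip": -0.6},{"x": 0,"y": 0,"z": 0,"ax": 0,"ay": 0,"az": 0,"grip": 0},{"x": 0,"y": 0,"z": 0,"ax": 0,"ay": 0,"az": 0,"grip": 0.3},{"x": 0,"y": 0,"z": 0,"ax": 0,"ay": 0,"az": 0,"grip": 0.3}]'

```text
time: 7.28
eef_pos: [0.5412, 0.182, 0.1701]
tcp_rot: [[-0.138, 0.99, -0.001], [0.99, 0.138, -0.005], [-0.005, -0.001, -1.0]]
contact_force: [-0.3, 0.4, -0.1]
width: 0.0529
grip_force: 0.0
```

Request:
servo_tool --commands '[{"x": 0,"y": 0,"z": 0,"ax": 0,"ay": 0,"az": 0,"grip": 0.3},{"x": 0,"y": 0,"z": -2,"ax": 0,"ay": 0,"az": 0,"grip": 0.3},{"x": 0,"y": 0,"z": -3,"ax": 0,"ay": 0,"az": 0,"grip": 0.3},{"x": 0,"y": 0,"z": -3,"ax": 0,"ay": 0,"az": 0,"grip": 0.3},{"x": 0,"y": 0,"z": -3,"ax": 0,"ay": 0,"az": 0,"grip": 0.3}]'

```text
time: 7.7
eef_pos: [0.5406, 0.1827, 0.2812]
tcp_rot: [[-0.138, 0.99, -0.002], [0.99, 0.138, -0.005], [-0.004, -0.003, -1.0]]
contact_force: [0.8, -0.2, 0.3]
width: 0.0556
grip_force: 0.0
```

Request:
servo_tool --commands '[{"x": 0,"y": -4,"z": -1,"ax": 0,"ay": 0,"az": 0,"grip": 0.3},{"x": 0,"y": -4,"z": 0,"ax": 0,"ay": 0,"az": 0,"grip": 0.3},{"x": 0,"y": -3,"z": 0,"ax": 0,"ay": 0,"az": 0,"grip": 0.3},{"x": 0,"y": 0,"z": 0,"ax": 0,"ay": 0,"az": 0,"grip": 0.3},{"x": 0,"y": 0,"z": 0,"ax": 0,"ay": 0,"az": 0,"grip": 0.3}]'

```text
time: 8.12
eef_pos: [0.4311, 0.1672, 0.2907]
tcp_rot: [[-0.139, 0.99, 0.0], [0.99, 0.139, -0.006], [-0.006, -0.001, -1.0]]
contact_force: [0.3, 0.1, -0.1]
width: 0.0555
grip_force: 0.0
```

Run:
```python
from h import *
p,d=grab_frame("scene"); c=cam("scene"); P=cloud("scene",d,c); hsv=cv2.cvtColor(p,cv2.COLOR_RGB2HSV)
cv2.imwrite("pics/s3.png",cv2.resize(p[150:350,300:540],None,fx=3,fy=3,interpolation=cv2.INTER_CUBIC)[:,:,::-1])
m=cv2.inRange(hsv,(0,120,60),(8,255,255))>0
q=P[m&(P[...,2]>.15)&(P[...,1]>0)&(P[...,0]>.3)]; print(len(q), np.percentile(q,[2,50,98],axis=0).round(4) if len(q) else '')
m=cv2.inRange(hsv,(0,0,120),(180,60,255))>0
m&=(P[...,2]>.145)&(P[...,2]<.25)&(P[...,0]>.49)&(P[...,0]<.57)&(P[...,1]>.08)&(P[...,1]<.33)
q=P[m]
for y in np.arange(.08,.33,.03):
    a=q[(q[:,1]>=y)&(q[:,1]<y+.03)]
    if len(a)>5: print(y.round(2),len(a),np.percentile(a[:,2],[50,95]).round(4),np.median(a[:,0]).round(4))
g=cv2.inRange(hsv,(45,60,40),(85,255,255))>0; q=P[g&(P[...,2]>.12)&(P[...,0]>.4)&(P[...,0]<.7)&(P[...,1]<0)]; print("green",np.ptp(q,axis=0))
```

```text
300 [[0.5345 0.1694 0.1658]
 [0.5443 0.1834 0.1915]
 [0.5481 0.1974 0.2066]]
0.08 56 [0.1612 0.1642] 0.5519
0.11 74 [0.1615 0.1647] 0.5485
0.14 68 [0.1608 0.1638] 0.5441
0.17 9 [0.1621 0.1647] 0.5405
0.2 76 [0.1613 0.1647] 0.5354
0.23 73 [0.1613 0.1637] 0.5313
0.26 81 [0.1617 0.1638] 0.5265
0.29 44 [0.1616 0.1645] 0.5223
green [0.11830023 0.17189465 0.02787772]
```

View pics/s3.png

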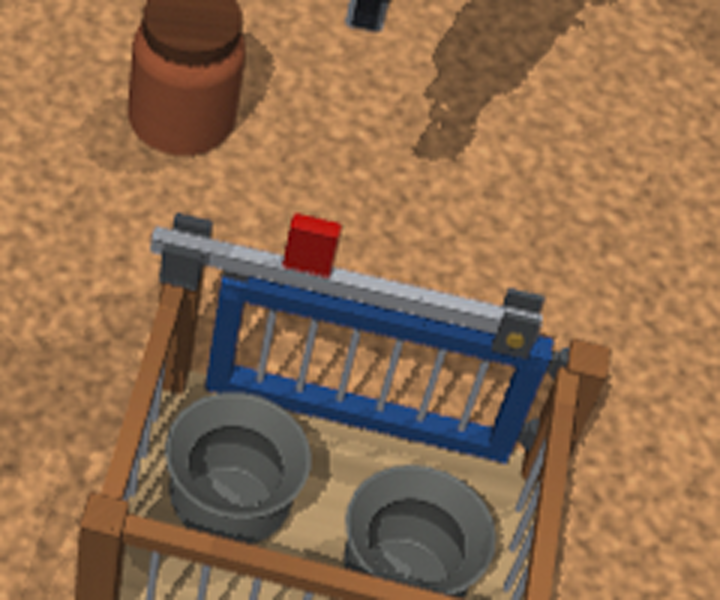

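The crop shows the bar lying in the U of the catch at (185,245), level: its top is at 0.161–0.162 m along the whole length. The gate is shut, the green gate is still open, and the gripper is clear. I'll hand it in.

```bash
python3 -c "
from cell import *
print(sign_off())"
```

```text
the job is handed in; nothing more can be done
None
```

The blue gate is shut and latched, with its bar level in the catch, the green gate was left open, and the job was handed in after about 8 s of robot time; sign-off returned no verdict.

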